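# Stow the terminal fittings in the tray and set its clamp screw

## Task

Put the white porcelain standoff, the yellow terminal cap and the brass coupling one after another into the blue tray on the transformer lid; lower the porcelain into place rather than dropping it, and leave the tools and other things lying about alone. Then turn the red thumbscrew of the tray's clamp clockwise until it seats, back it off a quarter turn, and finish still gripping it there, holding it still so that the locknut can be fitted: do not let go.

Things in the scene. Friction and masses are not known exactly. Their poses are not given: they have to be found in the camera images.
- kit_tray: Blue open tray fixed to the lid, 138 (its x) by 228 (its y) mm outside, walls 4 mm thick and 30 mm high, floor top 4 mm above the lid. Origin: underside centre of the tray, on the lid. On its +y side, fixed to it, stands a white clamp block 56 x 56 x 45 mm high, centred 175 mm from the origin along the tray's y, with a steel strap reaching over the tray's lip; the thumbscrew stands upright on this block. The tray may stand turned by up to 0.3 rad.
- screw_grip (a point): Red bar handle of the thumbscrew, 44 mm long (its x), 12 mm thick (its y), 34 mm tall, on a steel disc of 42 mm diameter and 8 mm height. This point lies on the upright screw axis, 77 mm above the lid, where to grip; its axes turn with the handle. The bar spans 53 to 87 mm above the lid, so grip it across its 12 mm (fingertips above the disc, whose top is at 54 mm). A white stripe on top marks the half towards its -x. It turns in place and does not rise or sink.
- clamp_screw (a joint): Angle of the thumbscrew in rad, growing as it is turned clockwise seen from above: 0 is fully loose, 3.14 is a hard stop, where the screw is seated. At 0 the handle's x axis is the tray's x axis; the handle's yaw is the tray's yaw minus this angle. It starts between 0.4 and 2.1, turns with about 0.04 N m of friction and stays where it is left.
- standoff: White ribbed porcelain standoff insulator, standing, 52 mm high, 43 mm across its ribs, about 110 g, brittle. Ribs at 13 to 20 mm and 28 to 38 mm height: grip the upper one at about 32 mm. Origin: centre of its underside.
- cap: Yellow domed plastic terminal cap, standing, 45 mm high, 50 mm diameter, straight-sided up to 30 mm height, about 60 g. Origin: centre of its underside.
- coupling: Brass stud coupling, standing: 26 mm diameter and 50 mm high on a foot flange of 36 mm diameter and 12 mm height, about 140 g. Grip it above the flange, at about 34 mm. Origin: centre of its underside.
- socket: Polished steel deep socket, standing, 30 mm diameter, 64 mm high, stays where it is. It stands among the three fittings, and any of the four may stand in any of the four places. Origin: centre of its underside.
- wrench: Steel wrench lying on the lid, about 180 mm long. Leave it alone.
- pliers: Red-handled pliers lying flat, about 160 mm long, 16 mm high. Leave alone.
- tape_roll: Blue tape roll lying flat, 76 mm diameter, 19 mm high. Leave alone.
- screwdriver: Screwdriver lying on the lid. Leave alone.
- clear_cover: Clear plastic cup, 72 mm diameter, 70 mm high, standing. Leave alone.
Not all that is in view belongs to the job. Leave any pink look-alike of the standoff alone.

How it is judged (in metres and radians):
On the way, in this order (a step that is already met when the one before it is completed fails the run):
1. the three fittings rest in the tray, let go (x of standoff in the frame of kit_tray between -0.064 and 0.064 m and y of standoff in the frame of kit_tray between -0.109 and 0.109 m and z of each of standoff, cap, coupling in the frame of kit_tray below 0.032 m and x of cap in the frame of kit_tray between -0.064 and 0.064 m and y of cap in the frame of kit_tray between -0.109 and 0.109 m and x of coupling in the frame of kit_tray between -0.064 and 0.064 m and y of coupling in the frame of kit_tray between -0.109 and 0.109 m and linear speed of each of standoff, cap, coupling below 0.03 m/s and contact force between the fingers and standoff below 0.05 N and contact force between the fingers and cap below 0.05 N and contact force between the fingers and coupling below 0.05 N), for 0.2 s.
2. the thumbscrew is turned until it seats, with the fittings in the tray (value of joint clamp_screw above 3.06 rad and x of standoff in the frame of kit_tray between -0.064 and 0.064 m and y of standoff in the frame of kit_tray between -0.109 and 0.109 m and z of each of standoff, cap, coupling in the frame of kit_tray below 0.032 m and x of cap in the frame of kit_tray between -0.064 and 0.064 m and y of cap in the frame of kit_tray between -0.109 and 0.109 m and x of coupling in the frame of kit_tray between -0.064 and 0.064 m and y of coupling in the frame of kit_tray between -0.109 and 0.109 m), for 0.1 s.
At the end, for the whole second after the job is handed in: After seating (3.06 rad or more) the thumbscrew stands a quarter turn back, at 1.57 rad within 0.3 rad, still, gripped by the fingers with over 2 N; standoff, cap and coupling rest inside the tray walls, origins under 32 mm above the lid, not touched by the fingers (all of step 1 and value of joint clamp_screw between 1.27 and 1.87 rad and velocity of joint clamp_screw between -0.1 and 0.1 rad/s and contact force between the fingers and clamp_screw above 2 N); the arm keeps its last pose, push and grip.
It fails at once if the porcelain standoff is let go with its underside more than 50 mm above the lid (dropped) (height (world z) of standoff above 0.05 m and contact force between the fingers and standoff below 0.01 N).
It fails at once if a bystander (socket, wrench, pliers, tape roll, screwdriver, clear cover) is moved more than 30 mm (distance of any of socket, wrench, pliers, tape_roll, screwdriver, clear_cover from where it was at the start of the episode above 0.03 m).
It also fails if it takes over 72 s, if anything falls off the work surface, if the arm or the gripper's body presses on something with over 40 N, if the wrist force passes 120 N, or if a joint passes its speed limit or range.

## Robot

A 6-joint arm with a two-finger parallel gripper is mounted at the origin on the work surface. World frame = base frame: x ahead of the robot, y to its left, z up, the work surface at z = 0. Lengths are in mm, angles in degrees, forces in N, time in s.
With the tool pointing down it reaches from about 275 to 825 mm from the base axis. Payload 5.2 kg.
Tool frame: the origin (TCP) lies at the very end of the fingers, on their centre line; the grasp point (between the pads) lies 19 mm behind it; z points along the fingers, y is the line along which they close (so a half turn about z gives the same grasp; the last joint's range is limited). The gripper opens to 93 mm and grips with 3 to 60 N. Pads are 15 mm wide; open, the fingers measure 128 mm over their backs; the gripper's body (75 mm by 188 mm) begins 65 mm behind the grasp point.
Start: joints at [65.157, 14.817, 87.949, -0, 77.235, -11.62], TCP at [125.793, 535.426, 218.653] pointing down, gripper open.
Joint ranges: [-179.93, 179.93], [-52.35, 119.4], [10.71, 147.94], [-69.91, 249.91], [12.55, 155.21], [-178.61, 178.61]. Speed limits (degrees/s): [147.25, 147.25, 180, 180, 180, 180].

## Interface

Orientations are given as a 3x3 rotation matrix whose columns are the frame's x, y, z axes.
In Python, from rig import r gives the robot as it stands.
- The arm moves only by the tool arm_command, never from a script. Its argument "rows" is a list of rows, each an object with "translation": the shift along the tool's x, y, z each as a share of 0.05 m, from -1 to 1, a list of three; "angular": the turn, a rotation vector about the tool's x, y, z each as a share of 4 degrees, from -1 to 1, a list of three; "fingers": the closure, from -1 (fully open) to 1 (shut). In form: [{"translation": [dx, dy, dz], "angular": [wx, wy, wz], "fingers": fingers}, ...]. A call has 1 to 12 rows; each row shifts and turns the commanded pose from where the row before left it, along the tool's axes as they then stand; what a row does not reach is not made up. A row lasts 1/10 s, in which the tool goes at most 50 mm and 8.59 degrees, less where a joint would pass 70% of its speed; a pose out of reach is approached as far as the arm can. A call with a number of a shift or a turn outside -1 to 1 is refused whole. A call with a gripper value outside its range is refused whole. The fingers move at their own pace and stop on an object; the grip force is fixed at half the most. Time passes only in rows, so rows that do not move let the fingers close. It gives the time, the measured TCP pose, the force, the opening and the grip force at its end, in the units of the state.
- r.get_obs(): the state, without advancing time (a new reading comes with each control period).
- r.get_image(name): name is "scene" or "top"; returns a dict with "image" (400x640x3 uint8, red, green, blue), "K" (3x3 intrinsics, pixels), "camera_from_world" (4x4, takes a point from world to camera coordinates). Camera axes: x right, y up, looking along -z (the intrinsics and any distortion apply to the point x, -y, -z); pixel columns grow to the right and rows downward; lengths in mm; the calibration is good to about 2 mm. A picture is of the moment at which its call begins. There is no depth.
- r.hand_in(): hands the job in; it is judged then, once.
Trained networks look in a picture, given as the dict that the camera call returned (one of the last four; its "shot" number tells which), for a name from the list of things; names that differ only in an ending like _2 or _b are one class to them, and where a whole thing is asked for, a point or a joint stands for the part that bears it (a point fixed in the world has none). Each returns a list of dicts, best first, with "confidence" (0 to 1); they miss things now and then, are a little off and sometimes report something else, mostly with a low value. They report only what shows in the picture. A call takes as long as a camera call. They do not tell look-alikes from the thing itself.
- r.spot_in(picture, name): "rect" ([centre column, centre row, width, height] in pixels, round what is visible of it).
- r.masks_of(picture, name): "pixels" (400x640 bool, what is visible of it) and "rect" ([centre column, centre row, width, height] in pixels, round what is visible of it).
- r.pinpoint(picture, name): "at" ([column, row] in pixels: a listed point, or the origin of a listed thing).
The state is a dict: "time_s": time; "qpos": joint angles; "qd": joint speeds; "tau": joint torques, N m; "eef_pos": TCP position; "tcp_rot": TCP orientation; "ft_force": force on the tool from outside, world axes, zero at the start; "wrist_torque": the same for the moment, N m; "finger_gap": finger opening in mm; "grasp_force": force on a finger pad.
Only numpy, scipy, OpenCV 4.12 (cv2) and the standard library are available. Lean on these libraries where they do the work, as an engineer would, in place of code of your own. Each camera call takes 0.05 s, during which the arm holds its last target. There are 200 camera calls.

## Working session

There is one attempt and no reset: what is moved stays moved. The work goes in short steps, Python scripts to look and compute and a tool call to move; the robot and the scene stay as the last step left them, time stands still between calls to the robot, and variables do not carry over. Pictures are saved under pics/ and viewed, at most 10 in all, crops included, and the job is handed in when it is done.

Besides the shell and the picture viewer there is one more tool, called after "Emit:" in YAML: its name, and indented under it one key for each argument. arm_command: Moves the arm, as the interface text tells. Its arguments: {"type":"object","properties":{"rows":{"type":"array","items":{"type":"object","properties":{"translation":{"type":"array","items":{"type":"number"}},"angular":{"type":"array","items":{"type":"number"}},"fingers":{"type":"number"}}}}},"required":["rows"]}

```bash
ls; mkdir -p pics
cat > h.py <<'E'
import numpy as np, cv2
from rig import r
def save(p,n): cv2.imwrite('pics/'+n, cv2.cvtColor(p['image'],cv2.COLOR_RGB2BGR))
def ground(p,uv,z):
    K=np.array(p['K']);T=np.array(p['camera_from_world']);R=T[:3,:3];t=T[:3,3]
    d=np.linalg.inv(K)@np.array([uv[0],uv[1],1.]);d=R.T@np.array([d[0],-d[1],-d[2]])
    c=-R.T@t
    return c+d*(z-c[2])/d[2]
def proj(p,X):
    T=np.array(p['camera_from_world']);c=T[:3,:3]@np.array(X,float)+T[:3,3]
    q=np.array(p['K'])@np.array([c[0],-c[1],-c[2]]);return q[:2]/q[2]
E
python3 - <<'E'
from h import *
np.set_printoptions(precision=3,suppress=True)
o=r.get_obs();print(o['eef_pos'],o['tcp_rot'],o['finger_gap'],o['time_s'])
for n in('scene','top'):
    p=r.get_image(n);save(p,n+'0.png');print(n,{k:np.shape(v) for k,v in p.items()},-np.array(p['camera_from_world'])[:3,:3].T@np.array(p['camera_from_world'])[:3,3])
    for k in['standoff','cap','coupling','socket','kit_tray','screw_grip','clear_cover','tape_roll','pliers','wrench','screwdriver']:
        for d in r.pinpoint(p,k)[:3]:
            z=77 if k=='screw_grip' else 0
            print(k,np.round(d['at'],1),round(d['confidence'],2),ground(p,d['at'],z)[:2].round(1))
E
```

```text
pics
[125.574 534.907 217.818] [[-0.973  0.229 -0.001]
 [ 0.229  0.973 -0.002]
 [ 0.    -0.002 -1.   ]] 93.03148437860071 0.0
scene {'image': (400, 640, 3), 'K': (3, 3), 'camera_from_world': (4, 4), 'shot': ()} [1332.431  223.679  713.365]
standoff [360.6 239.1] 0.7 [624.4 163. ]
standoff [333.9 221.3] 0.64 [572.9  80.1]
standoff [387. 255.] 0.52 [664.6 236.3]
cap [352.2 199.8] 0.62 [468.  113.9]
coupling [412.5 208.2] 0.69 [465.7 290.5]
socket [414.5 207.6] 0.73 [461.7 296.1]
socket [408.2 235.5] 0.49 [581.8 284.6]
socket [359.1 238.9] 0.37 [624.5 159. ]
kit_tray [244.8 190.7] 0.81 [ 500.4 -214.8]
screw_grip [298.8 177.8] 0.58 [498.5 -39.8]
clear_cover [185.  242.2] 0.61 [ 741.7 -283.5]
tape_roll [336.8 265.2] 0.84 [726.6 119.6]
pliers [209.6 158.7] 0.58 [ 360.8 -401.7]
wrench [267.3 246.3] 0.62 [705.9 -68.3]
screwdriver [473.9 248.1] 0.95 [589.2 451.5]
top {'image': (400, 640, 3), 'K': (3, 3), 'camera_from_world': (4, 4), 'shot': ()} [ 295.087   36.36  1570.106]
standoff [306.2 194.6] 0.59 [575.   79.9]
standoff [256.7 166.7] 0.58 [661.3 240.8]
standoff [281.1 182.4] 0.48 [612.3 160.9]
cap [291.4 228.3] 0.62 [466.7 122.9]
coupling [237.5 228.2] 0.55 [462.7 291. ]
socket [246.7 192.5] 0.68 [576.7 268.3]
kit_tray [402.5 222.2] 0.74 [ 494.8 -225.8]
screw_grip [347.2 221.5] 0.57 [482.9 -47.2]
clear_cover [419.9 147.2] 0.94 [ 740.7 -283.1]
tape_roll [295.4 150.8] 0.52 [717.2 119.1]
pliers [459.9 263.6] 0.69 [ 369.8 -404.4]
wrench [357.6 150. ] 0.54 [725.6 -81.3]
screwdriver [187.3 186.2] 0.53 [591.9 456.7]
```

Run:
```python
import cv2
a=cv2.imread('pics/scene0.png')[130:300,150:500];b=cv2.imread('pics/top0.png')[120:300,170:490]
cv2.imwrite('pics/a.png',cv2.resize(a,(800,389),interpolation=cv2.INTER_CUBIC));cv2.imwrite('pics/b.png',cv2.resize(b,(800,450),interpolation=cv2.INTER_CUBIC))
```

```text
(no output)
```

View pics/a.png

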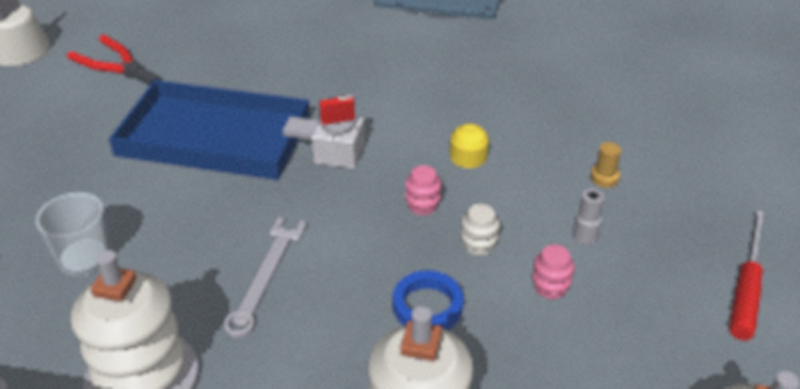

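View pics/b.png

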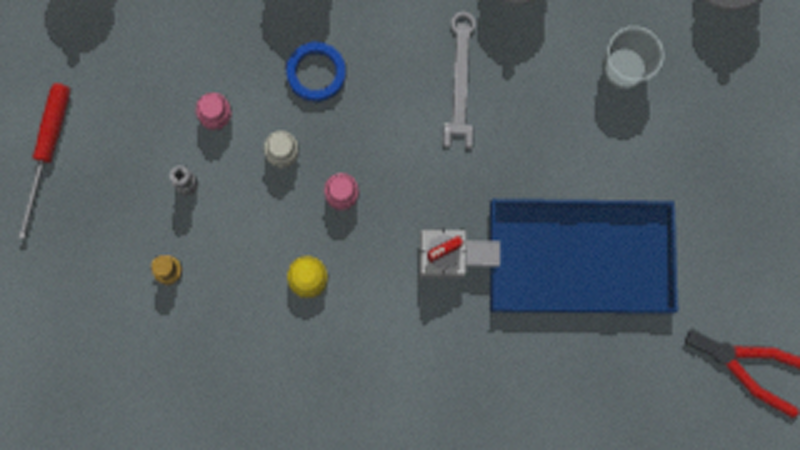

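The white standoff candidates are the pink pair at top px (306,195) and (257,167) and the white one at (281,182). The white one fits the task. I'll confirm it in a crop while measuring.

```bash
cat > m.py <<'E'
from h import *
np.set_printoptions(precision=2,suppress=True)
H={'standoff':52,'cap':45,'coupling':50,'socket':64}
from scipy.optimize import least_squares
def tri(ps,uvs,x0):
    return least_squares(lambda X:np.concatenate([proj(p,X)-u for p,u in zip(ps,uvs)]),x0).x
E
python3 - <<'E'
from m import *
s=r.get_image('scene');t=r.get_image('top')
print('base px',proj(t,[0,0,0]),proj(t,[125,535,218]))
im=cv2.resize(t['image'][160:240,220:340],(720,480),interpolation=cv2.INTER_CUBIC);cv2.imwrite('pics/c.png',im[:,:,::-1])
hsvt=cv2.cvtColor(t['image'],cv2.COLOR_RGB2HSV)
for k in H:
  for c,p in(('s',s),('t',t)):
    for d in r.masks_of(p,k)[:3]:
      m=d['pixels'];ys,xs=np.nonzero(m);u=[(xs.min()+xs.max())/2,(ys.min()+ys.max())/2];col=p['image'][m].mean(0)
      print(k,c,round(d['confidence'],2),u,np.round(d['rect'],1),col.round(),ground(p,u,H[k]/2)[:2])
for k in('kit_tray','screw_grip'):
  for c,p in(('s',s),('t',t)):
    for d in r.masks_of(p,k)[:2]:
      m=d['pixels'].astype(np.uint8);print(k,c,d['confidence'],m.sum(),np.round(d['rect'],1))
      q=cv2.minAreaRect(np.argwhere(m)[:,::-1].astype(np.float32));print(q)
# blue tray rim in top
m=(hsvt[...,0]>100)&(hsvt[...,0]<125)&(hsvt[...,1]>130);m[:,:345]=0
n,l,st,ce=cv2.connectedComponentsWithStats(m.astype(np.uint8));i=1+st[1:,4].argmax()
b=cv2.boxPoints(cv2.minAreaRect(np.argwhere(l==i)[:,::-1].astype(np.float32)));print(b,[ground(t,x,30)[:2] for x in b])
for nme,p,hs in(('t',t,hsvt),('s',s,cv2.cvtColor(s['image'],cv2.COLOR_RGB2HSV))):
  m=((hs[...,0]<8)|(hs[...,0]>172))&(hs[...,1]>150)
  a=proj(p,[490,-45,80]).astype(int);w=np.zeros_like(m);w[a[1]-20:a[1]+20,a[0]-20:a[0]+20]=1;m&=w
  pts=np.argwhere(m)[:,::-1].astype(np.float32);print(nme,len(pts),pts.mean(0),cv2.minAreaRect(pts),ground(p,pts.mean(0),80))
E
```

```text
base px [327.16 385.94] [121.86 347.26]
standoff s 0.81 [np.float64(359.0), np.float64(229.5)] [359.6 230.2  13.1  19. ] [188. 186. 181.] [616.35 155.81]
standoff s 0.61 [np.float64(391.0), np.float64(248.5)] [391.5 250.5  22.3  22.6] [196. 118. 147.] [665.06 243.39]
standoff s 0.53 [np.float64(334.5), np.float64(212.5)] [334.6 212.4  15.6  22.7] [198. 118. 148.] [565.22  79.69]
standoff t 0.67 [np.float64(282.5), np.float64(179.0)] [283.8 181.3  16.5  14.5] [133. 134. 125.] [617.99 154.9 ]
standoff t 0.66 [np.float64(255.5), np.float64(164.0)] [255.4 160.5  14.9  12.6] [141.  83. 101.] [663.84 241.56]
standoff t 0.48 [np.float64(306.5), np.float64(196.5)] [307.2 197.8  14.   21.5] [137.  84. 101.] [564.39  78.1 ]
cap s 0.65 [np.float64(354.5), np.float64(193.0)] [354.6 195.1  18.8  20.2] [197. 181.  74.] [462.53 118.72]
cap t 0.76 [np.float64(292.5), np.float64(230.5)] [294.4 229.8  14.1  14.9] [156. 141.  34.] [457.49 118.05]
cap t 0.49 [np.float64(353.0), np.float64(152.5)] [354.4 153.4   7.1  51.9] [134. 134. 137.] [710.82 -65.07]
coupling s 0.71 [np.float64(414.0), np.float64(20
[... 852 characters left out ...]
143.3000030517578), (22.76839828491211, 25.930675506591797), 18.43494987487793)
screw_grip s 0.73 270 [298.1 179.4  18.6  18. ]
((296.5, 179.5), (17.0, 17.0), 90.0)
screw_grip t 0.69 147 [347.  219.3  11.3  10.8]
((347.5, 220.0), (12.0, 13.0), 90.0)
[[366. 200.]
 [440. 200.]
 [440. 244.]
 [366. 244.]] [array([ 557.58, -107.21]), array([ 563.72, -338.32]), array([ 426.64, -336.04]), array([ 420.98, -108.53])]
t 39 [348.85 218.59] ((347.6000061035156, 219.2000274658203), (3.5777084827423096, 14.310833930969238), 63.43495178222656) [491.39 -51.79  80.  ]
s 124 [296.91 177.87] ((297.22998046875, 177.6099853515625), (9.475231170654297, 13.859292984008789), 81.8698959350586) [504.01 -43.67  80.  ]
```

View pics/c.png

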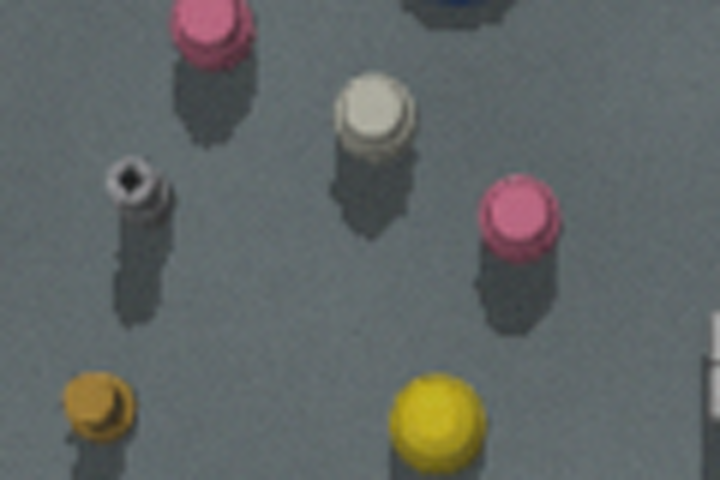

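The crop shows the white standoff at crop px (375,112), between the two pink look-alikes. It is at about (616,156). I'll turn the tool so the fingers close along world x, then go there.

Emit:
arm_command:
  rows:
    - {"translation": [0, 0, 0], "angular": [0, 0, 1], "fingers": 0.2}
    - {"translation": [0, 0, 0], "angular": [0, 0, 1], "fingers": 0.2}
    - {"translation": [0, 0, 0], "angular": [0, 0, 1], "fingers": 0.2}
    - {"translation": [0, 0, 0], "angular": [0, 0, 1], "fingers": 0.2}
    - {"translation": [0, 0, 0], "angular": [0, 0, 1], "fingers": 0.2}
    - {"translation": [0, 0, 0], "angular": [0, 0, 1], "fingers": 0.2}
    - {"translation": [0, 0, 0], "angular": [0, 0, 1], "fingers": 0.2}
    - {"translation": [0, 0, 0], "angular": [0, 0, 1], "fingers": 0.2}
    - {"translation": [0, 0, 0], "angular": [0, 0, 1], "fingers": 0.2}
    - {"translation": [0, 0, 0], "angular": [0, 0, 1], "fingers": 0.2}
    - {"translation": [0, 0, 0], "angular": [0, 0, 1], "fingers": 0.2}
    - {"translation": [0, 0, 0], "angular": [0, 0, 1], "fingers": 0.2}

```text
time_s: 3.1
eef_pos: [125.8, 535.4, 218.6]
tcp_rot: [[-0.479, 0.878, -0.0], [0.878, 0.479, -0.0], [-0.0, -0.0, -1.0]]
ft_force: [0.2, -0.5, -0.3]
finger_gap: 37.1
grasp_force: 0.0
```

Emit:
arm_command:
  rows:
    - {"translation": [0, 0, 0], "angular": [0, 0, 1], "fingers": 0.2}
    - {"translation": [0, 0, 0], "angular": [0, 0, 1], "fingers": 0.2}
    - {"translation": [0, 0, 0], "angular": [0, 0, 1], "fingers": 0.2}
    - {"translation": [0, 0, 0], "angular": [0, 0, 1], "fingers": 0.2}
    - {"translation": [0, 0, 0], "angular": [0, 0, 1], "fingers": 0.2}
    - {"translation": [0, 0, 0], "angular": [0, 0, 1], "fingers": 0.2}
    - {"translation": [0, 0, 0], "angular": [0, 0, 1], "fingers": 0.2}
    - {"translation": [-0.58, 0.75, 0], "angular": [0, 0, 0.2], "fingers": 0.2}
    - {"translation": [-0.58, 0.75, 0], "angular": [0, 0, 0], "fingers": 0.2}
    - {"translation": [-0.58, 0.75, 0], "angular": [0, 0, 0], "fingers": 0.2}
    - {"translation": [-0.58, 0.75, 0], "angular": [0, 0, 0], "fingers": 0.2}
    - {"translation": [-0.58, 0.75, 0], "angular": [0, 0, 0], "fingers": 0.2}

```text
time_s: 4.3
eef_pos: [314.8, 389.6, 218.9]
tcp_rot: [[0.0, 1.0, 0.0], [1.0, -0.0, 0.0], [0.0, 0.0, -1.0]]
ft_force: [-0.1, 0.2, 0.3]
finger_gap: 37.2
grasp_force: 0.0
```

Emit:
arm_command:
  rows:
    - {"translation": [-0.58, 0.75, 0], "angular": [0, 0, 0], "fingers": 0.2}
    - {"translation": [-0.58, 0.75, 0], "angular": [0, 0, 0], "fingers": 0.2}
    - {"translation": [-0.58, 0.75, 0], "angular": [0, 0, 0], "fingers": 0.2}
    - {"translation": [-0.58, 0.75, 0], "angular": [0, 0, 0], "fingers": 0.2}
    - {"translation": [-0.58, 0.75, 0], "angular": [0, 0, 0], "fingers": 0.2}
    - {"translation": [-0.58, 0.75, 0.4], "angular": [0, 0, 0], "fingers": 0.2}
    - {"translation": [-0.58, 0.75, 0.5], "angular": [0, 0, 0], "fingers": 0.2}
    - {"translation": [-0.58, 0.75, 0.6], "angular": [0, 0, 0], "fingers": 0.2}
    - {"translation": [0, 0, 0.6], "angular": [0, 0, 0], "fingers": 0.2}
    - {"translation": [0, 0, 0], "angular": [0, 0, 0], "fingers": 0.2}
    - {"translation": [0, 0, 0], "angular": [0, 0, 0], "fingers": 0.2}

```text
time_s: 5.4
eef_pos: [605.3, 164.8, 119.0]
tcp_rot: [[0.0, 1.0, -0.002], [1.0, -0.0, 0.0], [0.0, -0.002, -1.0]]
ft_force: [-0.6, 0.4, -0.1]
finger_gap: 37.3
grasp_force: 0.0
```

```bash
cat > look.py <<'E'
from m import *
import sys
# usage: look.py out name...
s=r.get_image('scene');t=r.get_image('top')
H.update(kit_tray=30,screw_grip=70)
for k in sys.argv[2:]:
  for c,p in(('s',s),('t',t)):
    for d in r.masks_of(p,k)[:2]:
      m=d['pixels'];ys,xs=np.nonzero(m);u=[(xs.min()+xs.max())/2,(ys.min()+ys.max())/2]
      print(k,c,round(d['confidence'],2),np.array(u),p['image'][m].mean(0).round(),ground(p,u,H[k]/2)[:2])
    for d in r.pinpoint(p,k)[:2]: print(' pin',c,round(d['confidence'],2),np.array(d['at']),ground(p,d['at'],77 if k=='screw_grip' else 0)[:2])
o=r.get_obs();print(o['eef_pos'],o['finger_gap'],o['time_s'])
def crop(p,X,w=50):
    u=proj(p,X).astype(int);y0=np.clip(u[1]-w,0,400-2*w);x0=np.clip(u[0]-w,0,640-2*w);print('crop0',x0,y0)
    return cv2.resize(p['image'][y0:y0+2*w,x0:x0+2*w],(400,400),interpolation=cv2.INTER_CUBIC)
if sys.argv[1]!='-':
    X=np.array(o['eef_pos']);X[2]-=30
    cv2.imwrite('pics/'+sys.argv[1],np.hstack([crop(s,X),crop(t,X)])[:,:,::-1])
E
python3 look.py d.png standoff
```

```text
standoff s 0.71 [391.  247.5] [196. 120. 149.] [661.66 243.09]
standoff s 0.53 [334.5 212.5] [196. 119. 148.] [565.22  79.69]
 pin s 0.83 [334.6 219.7] [565.97  80.71]
 pin s 0.7 [389.6 254.4] [661.03 242.51]
standoff t 0.67 [306.5 196.5] [144.  87. 105.] [564.39  78.1 ]
standoff t 0.45 [253.  165.5] [150.  85. 106.] [658.78 249.16]
 pin t 0.56 [304.1 196.6] [568.4   86.39]
 pin t 0.49 [186.4 185.8] [593.15 459.61]
[606.33 165.47 121.  ] 36.797155373545294 5.7
crop0 315 158
crop0 227 128
```

View pics/d.png

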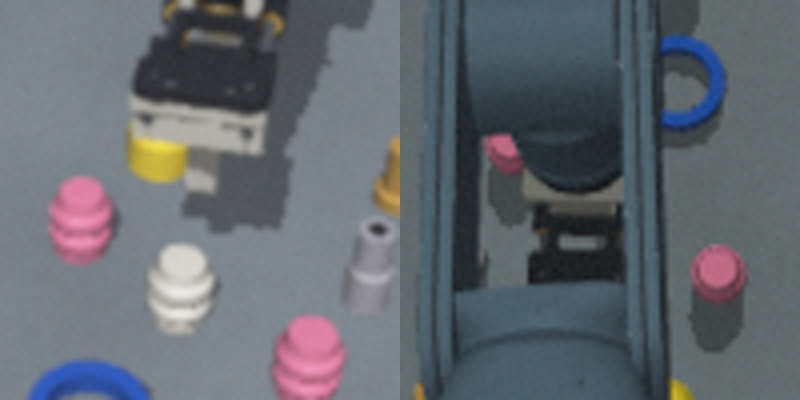

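The white standoff stands clear at crop px (182,290), which is pixel (360,230), beside the finger. I'll correct, open the fingers and descend.

Emit:
arm_command:
  rows:
    - {"translation": [-0.19, 0.21, 0], "angular": [0, 0, 0], "fingers": -0.46}
    - {"translation": [0, 0, 0], "angular": [0, 0, 0], "fingers": -0.46}
    - {"translation": [0, 0, 0.4], "angular": [0, 0, 0], "fingers": -0.46}
    - {"translation": [0, 0, 0.5], "angular": [0, 0, 0], "fingers": -0.46}
    - {"translation": [0, 0, 0.4], "angular": [0, 0, 0], "fingers": -0.46}
    - {"translation": [0, 0, 0.4], "angular": [0, 0, 0], "fingers": -0.46}
    - {"translation": [0, 0, 0.3], "angular": [0, 0, 0], "fingers": -0.46}
    - {"translation": [0, 0, 0.1], "angular": [0, 0, 0], "fingers": -0.46}
    - {"translation": [0, 0, 0], "angular": [0, 0, 0], "fingers": -0.46}
    - {"translation": [0, 0, 0], "angular": [0, 0, 0], "fingers": -0.46}

```text
time_s: 6.7
eef_pos: [617.1, 155.2, 15.0]
tcp_rot: [[0.0, 1.0, 0.001], [1.0, -0.0, 0.0], [0.0, 0.001, -1.0]]
ft_force: [-0.1, -0.2, 0.8]
finger_gap: 67.7
grasp_force: 0.0
```

Emit:
arm_command:
  rows:
    - {"translation": [0, 0, 0], "angular": [0, 0, 0], "fingers": 0.0}
    - {"translation": [0, 0, 0], "angular": [0, 0, 0], "fingers": 0.2}
    - {"translation": [0, 0, 0], "angular": [0, 0, 0], "fingers": 0.4}
    - {"translation": [0, 0, 0], "angular": [0, 0, 0], "fingers": 0.4}
    - {"translation": [0, 0, 0], "angular": [0, 0, 0], "fingers": 0.4}

```text
time_s: 7.2
eef_pos: [616.7, 155.2, 14.6]
tcp_rot: [[0.0, 1.0, 0.001], [1.0, -0.0, 0.0], [0.0, 0.001, -1.0]]
ft_force: [0.8, 0.2, 3.5]
finger_gap: 41.8
grasp_force: 30.0
```

Emit:
arm_command:
  rows:
    - {"translation": [0, 0, -0.2], "angular": [0, 0, 0], "fingers": 0.4}
    - {"translation": [0, 0, -0.5], "angular": [0, 0, 0], "fingers": 0.4}
    - {"translation": [0, 0, -0.6], "angular": [0, 0, 0], "fingers": 0.4}
    - {"translation": [0, 0, -0.6], "angular": [0, 0, 0], "fingers": 0.4}
    - {"translation": [0, 0, -0.4], "angular": [0, 0, 0], "fingers": 0.4}
    - {"translation": [0, 0, -0.1], "angular": [0, 0, 0], "fingers": 0.4}

```text
time_s: 7.8
eef_pos: [618.0, 155.3, 137.6]
tcp_rot: [[0.0, 1.0, 0.005], [1.0, -0.0, 0.0], [0.0, 0.005, -1.0]]
ft_force: [0.4, -0.5, -1.5]
finger_gap: 42.2
grasp_force: 30.0
```

Emit:
arm_command:
  rows:
    - {"translation": [-0.4, -0.2, 0], "angular": [0, 0, 0], "fingers": 0.4}
    - {"translation": [-0.8, -0.2, 0], "angular": [0, 0, 0], "fingers": 0.4}
    - {"translation": [-0.9, -0.2, 0], "angular": [0, 0, 0], "fingers": 0.4}
    - {"translation": [-0.9, -0.2, 0], "angular": [0, 0, 0], "fingers": 0.4}
    - {"translation": [-0.9, -0.2, 0], "angular": [0, 0, 0], "fingers": 0.4}
    - {"translation": [-0.9, -0.2, 0], "angular": [0, 0, 0], "fingers": 0.4}
    - {"translation": [-0.9, -0.2, 0], "angular": [0, 0, 0], "fingers": 0.4}
    - {"translation": [-0.9, -0.2, 0], "angular": [0, 0, 0], "fingers": 0.4}
    - {"translation": [-0.9, -0.2, 0], "angular": [0, 0, 0], "fingers": 0.4}
    - {"translation": [-0.8, -0.3, 0], "angular": [0, 0, 0], "fingers": 0.4}
    - {"translation": [-0.5, -0.3, 0], "angular": [0, 0, 0], "fingers": 0.4}
    - {"translation": [0, 0, 0], "angular": [0, 0, 0], "fingers": 0.4}

```text
time_s: 9.0
eef_pos: [493.9, -287.9, 133.1]
tcp_rot: [[0.005, 1.0, -0.002], [1.0, -0.005, 0.0], [0.0, -0.002, -1.0]]
ft_force: [-0.0, 0.1, -0.8]
finger_gap: 41.9
grasp_force: 30.0
```

```bash
python3 look.py e.png standoff kit_tray
```

```text
standoff s 0.72 [391. 248.] [200. 120. 150.] [663.36 243.24]
standoff s 0.59 [218.5 146.5] [127. 126. 122.] [ 318.14 -383.82]
 pin s 0.68 [219.2 158.2] [ 350.31 -370.82]
 pin s 0.59 [387.3 254. ] [661.02 236.72]
standoff t 0.66 [255.5 164. ] [152.  87. 107.] [663.84 241.56]
standoff t 0.56 [306.5 196. ] [150.  89. 108.] [565.97  78.15]
 pin t 0.47 [255.6 167.7] [657.93 244.1 ]
 pin t 0.45 [304.4 194.9] [573.89  85.61]
kit_tray s 0.95 [253.5 186. ] [ 71.  87. 126.] [ 489.98 -188.63]
 pin s 0.58 [245. 186.] [ 477.99 -223.36]
kit_tray t 0.63 [389.  221.5] [ 54.  72. 103.] [ 494.05 -181.1 ]
 pin t 0.73 [400.8 223. ] [ 492.17 -220.44]
[ 496.61 -283.99  134.22] 41.851233835346456 9.5
crop0 168 108
crop0 378 167
```

View pics/e.png

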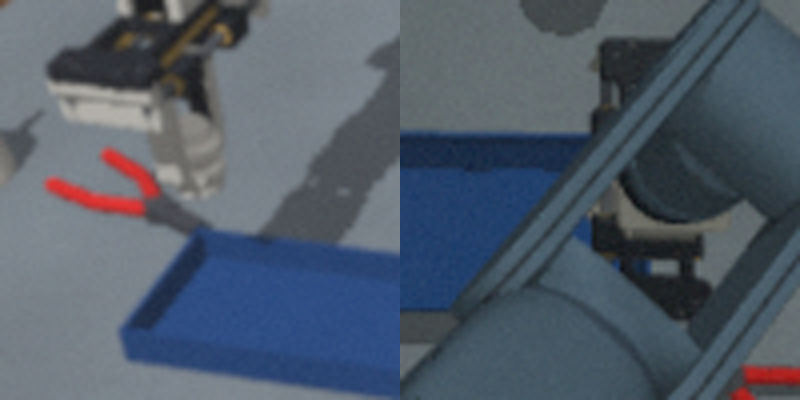

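The standoff is held upright at crop px (195,150), over the far part of the tray. I'll lower it gently.

Emit:
arm_command:
  rows:
    - {"translation": [0, 0, 0.3], "angular": [0, 0, 0], "fingers": 0.4}
    - {"translation": [0, 0, 0.4], "angular": [0, 0, 0], "fingers": 0.4}
    - {"translation": [0, 0, 0.4], "angular": [0, 0, 0], "fingers": 0.4}
    - {"translation": [0, 0, 0.4], "angular": [0, 0, 0], "fingers": 0.4}
    - {"translation": [0, 0, 0.3], "angular": [0, 0, 0], "fingers": 0.4}
    - {"translation": [0, 0, 0.2], "angular": [0, 0, 0], "fingers": 0.4}
    - {"translation": [0, 0, 0.1], "angular": [0, 0, 0], "fingers": 0.4}
    - {"translation": [0, 0, 0], "angular": [0, 0, 0], "fingers": 0.4}
    - {"translation": [0, 0, 0], "angular": [0, 0, 0], "fingers": 0.4}

```text
time_s: 10.4
eef_pos: [496.7, -285.1, 29.8]
tcp_rot: [[0.0, 1.0, 0.001], [1.0, -0.0, -0.001], [-0.001, 0.001, -1.0]]
ft_force: [0.5, 0.3, -0.5]
finger_gap: 41.9
grasp_force: 30.0
```

Emit:
arm_command:
  rows:
    - {"translation": [0, 0, 0.08], "angular": [0, 0, 0], "fingers": 0.4}
    - {"translation": [0, 0, 0.06], "angular": [0, 0, 0], "fingers": 0.4}
    - {"translation": [0, 0, 0.05], "angular": [0, 0, 0], "fingers": 0.4}
    - {"translation": [0, 0, 0], "angular": [0, 0, 0], "fingers": 0.4}
    - {"translation": [0, 0, 0], "angular": [0, 0, 0], "fingers": 0.4}

```text
time_s: 10.9
eef_pos: [496.2, -284.7, 19.6]
tcp_rot: [[0.0, 1.0, -0.0], [1.0, -0.0, 0.0], [0.0, -0.0, -1.0]]
ft_force: [-0.4, 0.3, -0.3]
finger_gap: 41.7
grasp_force: 30.0
```

Emit:
arm_command:
  rows:
    - {"translation": [0, 0, 0.02], "angular": [0, 0, 0], "fingers": 0.4}
    - {"translation": [0, 0, 0], "angular": [0, 0, 0], "fingers": 0.1}
    - {"translation": [0, 0, 0], "angular": [0, 0, 0], "fingers": -0.1}
    - {"translation": [0, 0, 0], "angular": [0, 0, 0], "fingers": -0.35}
    - {"translation": [0, 0, 0], "angular": [0, 0, 0], "fingers": -0.35}
    - {"translation": [0, 0, -0.2], "angular": [0, 0, 0], "fingers": -0.35}
    - {"translation": [0, 0, -0.5], "angular": [0, 0, 0], "fingers": -0.35}
    - {"translation": [0, 0, -0.6], "angular": [0, 0, 0], "fingers": -0.35}
    - {"translation": [0, 0, -0.6], "angular": [0, 0, 0], "fingers": -0.35}
    - {"translation": [0, 0, -0.3], "angular": [0, 0, 0], "fingers": -0.35}

```text
time_s: 11.9
eef_pos: [497.4, -285.7, 132.4]
tcp_rot: [[0.0, 1.0, 0.004], [1.0, -0.0, -0.003], [-0.003, 0.004, -1.0]]
ft_force: [0.2, 0.6, -0.8]
finger_gap: 62.9
grasp_force: 0.0
```

Emit:
arm_command:
  rows:
    - {"translation": [0.4, -0.06, 0], "angular": [0, 0, 0], "fingers": -0.6}
    - {"translation": [0.8, -0.06, 0], "angular": [0, 0, 0], "fingers": -0.6}
    - {"translation": [0.8, -0.06, 0], "angular": [0, 0, 0], "fingers": -0.6}
    - {"translation": [0.8, -0.06, 0], "angular": [0, 0, 0], "fingers": -0.6}
    - {"translation": [0.8, -0.06, 0], "angular": [0, 0, 0], "fingers": -0.6}
    - {"translation": [0.8, -0.06, 0], "angular": [0, 0, 0], "fingers": -0.6}
    - {"translation": [0.8, -0.06, 0], "angular": [0, 0, 0], "fingers": -0.6}
    - {"translation": [0.8, -0.06, 0], "angular": [0, 0, 0], "fingers": -0.6}
    - {"translation": [0.8, -0.06, 0], "angular": [0, 0, 0], "fingers": -0.6}
    - {"translation": [0.8, -0.06, 0], "angular": [0, 0, 0], "fingers": -0.6}
    - {"translation": [0.48, -0.06, 0], "angular": [0, 0, 0], "fingers": -0.6}
    - {"translation": [0, 0, 0], "angular": [0, 0, 0], "fingers": -0.6}

```text
time_s: 13.1
eef_pos: [462.8, 121.9, 129.5]
tcp_rot: [[-0.004, 1.0, 0.001], [1.0, 0.004, 0.001], [0.001, 0.001, -1.0]]
ft_force: [0.2, 0.1, 0.1]
finger_gap: 74.7
grasp_force: 0.0
```

```bash
python3 look.py - standoff cap coupling screw_grip kit_tray
```

```text
standoff s 0.67 [223.5 178.5] [171. 170. 169.] [ 488.63 -286.44]
standoff s 0.63 [391.5 248. ] [199. 119. 149.] [663.07 244.45]
 pin s 0.8 [387.9 254.2] [661.35 238.27]
 pin s 0.78 [224.5 187.2] [ 498.43 -283.15]
standoff t 0.74 [422.5 221. ] [133. 135. 129.] [ 496.88 -283.69]
standoff t 0.61 [255.5 164. ] [144.  85. 104.] [663.84 241.56]
 pin t 0.74 [419.8 221.4] [ 498.79 -280.52]
 pin t 0.59 [304.7 194.8] [574.24  84.67]
cap s 0.75 [354. 193.] [204. 186.  70.] [462.87 117.28]
cap s 0.47 [336.5 260. ] [ 50.  85. 165.] [729.93 118.9 ]
 pin s 0.63 [351.8 197.7] [458.51 111.12]
 pin s 0.55 [299.1 176.9] [392.65 -72.05]
cap t 0.22 [423.  142.5] [109. 118. 118.] [ 750.18 -288.65]
coupling s 0.56 [413.5 201.5] [161. 129.  73.] [465.6 289.6]
 pin s 0.67 [412.6 209.2] [470.14 291.01]
coupling t 0.7 [236.5 227.5] [125. 102.  54.] [462.11 290.17]
 pin t 0.65 [238.3 229. ] [460.25 288.42]
screw_grip s 0.54 [181. 232.] [150. 158. 165.] [ 740.19 -286.92]
screw_grip s 0.47 [297.  179.5] [163.  86.  88.] [453.15 -60.06]
 pin s 0.75 [415.3 207.3] [553.95 290.21]
 pin s 0.52 [298.6 174.6] [483.51 -44.65]
screw_grip t 0.57 [347.5 220. ] [130.  91.  91.] [492.84 -50.37]
 pin t 0.53 [347.  217.4] [495.23 -46.38]
kit_tray s 0.57 [253. 186.] [ 74.  87. 124.] [ 490.34 -190.12]
 pin s 0.83 [242.7 186. ] [ 479.65 -230.36]
kit_tray t 0.9 [389. 222.] [48. 67. 98.] [ 492.48 -181.1 ]
 pin t 0.83 [401.1 220.7] [ 499.49 -221.41]
[463.36 119.28 128.64] 74.60258172957018 14.2
```

The standoff stands in the tray. Next is the cap at (462,118).

Emit:
arm_command:
  rows:
    - {"translation": [-0.03, -0.02, 0.3], "angular": [0, 0, 0], "fingers": -0.6}
    - {"translation": [0, 0, 0.5], "angular": [0, 0, 0], "fingers": -0.6}
    - {"translation": [0, 0, 0.6], "angular": [0, 0, 0], "fingers": -0.6}
    - {"translation": [0, 0, 0.5], "angular": [0, 0, 0], "fingers": -0.6}
    - {"translation": [0, 0, 0.3], "angular": [0, 0, 0], "fingers": -0.6}
    - {"translation": [0, 0, 0.2], "angular": [0, 0, 0], "fingers": -0.6}
    - {"translation": [0, 0, 0], "angular": [0, 0, 0], "fingers": -0.6}
    - {"translation": [0, 0, 0], "angular": [0, 0, 0], "fingers": -0.3}
    - {"translation": [0, 0, 0], "angular": [0, 0, 0], "fingers": 0}
    - {"translation": [0, 0, 0], "angular": [0, 0, 0], "fingers": 0.2}
    - {"translation": [0, 0, 0], "angular": [0, 0, 0], "fingers": 0.2}
    - {"translation": [0, 0, 0], "angular": [0, 0, 0], "fingers": 0.2}

```text
time_s: 15.4
eef_pos: [462.7, 117.8, 9.3]
tcp_rot: [[0.0, 1.0, 0.001], [1.0, -0.0, 0.0], [0.0, 0.001, -1.0]]
ft_force: [-0.7, -0.6, 5.1]
finger_gap: 48.9
grasp_force: 30.0
```

Emit:
arm_command:
  rows:
    - {"translation": [0, 0, -0.3], "angular": [0, 0, 0], "fingers": 0.2}
    - {"translation": [0, 0, -0.6], "angular": [0, 0, 0], "fingers": 0.2}
    - {"translation": [0, 0, -0.7], "angular": [0, 0, 0], "fingers": 0.2}
    - {"translation": [0, 0, -0.6], "angular": [0, 0, 0], "fingers": 0.2}
    - {"translation": [0, 0, -0.4], "angular": [0, 0, 0], "fingers": 0.2}
    - {"translation": [-0.4, 0.06, 0], "angular": [0, 0, 0], "fingers": 0.2}
    - {"translation": [-0.8, 0.06, 0], "angular": [0, 0, 0], "fingers": 0.2}
    - {"translation": [-0.8, 0.06, 0], "angular": [0, 0, 0], "fingers": 0.2}
    - {"translation": [-0.8, 0.06, 0], "angular": [0, 0, 0], "fingers": 0.2}
    - {"translation": [-0.8, 0.06, 0], "angular": [0, 0, 0], "fingers": 0.2}
    - {"translation": [-0.8, 0.06, 0], "angular": [0, 0, 0], "fingers": 0.2}
    - {"translation": [-0.8, 0.06, 0], "angular": [0, 0, 0], "fingers": 0.2}

```text
time_s: 16.6
eef_pos: [483.1, -143.9, 138.7]
tcp_rot: [[0.001, 1.0, 0.0], [1.0, -0.001, -0.0], [-0.0, 0.0, -1.0]]
ft_force: [1.4, -0.9, -0.2]
finger_gap: 48.6
grasp_force: 30.0
```

Emit:
arm_command:
  rows:
    - {"translation": [-0.8, 0.06, 0], "angular": [0, 0, 0], "fingers": 0.2}
    - {"translation": [-0.6, 0.06, 0], "angular": [0, 0, 0], "fingers": 0.2}
    - {"translation": [-0.2, 0.06, 0], "angular": [0, 0, 0], "fingers": 0.2}
    - {"translation": [0, 0, 0], "angular": [0, 0, 0], "fingers": 0.2}
    - {"translation": [0, 0, 0], "angular": [0, 0, 0], "fingers": 0.2}

```text
time_s: 17.1
eef_pos: [491.9, -221.0, 138.3]
tcp_rot: [[0.0, 1.0, -0.001], [1.0, -0.0, 0.001], [0.001, -0.001, -1.0]]
ft_force: [-0.4, 0.2, -0.9]
finger_gap: 48.8
grasp_force: 30.0
```

Emit:
arm_command:
  rows:
    - {"translation": [0, 0, 0.3], "angular": [0, 0, 0], "fingers": 0.2}
    - {"translation": [0, 0, 0.5], "angular": [0, 0, 0], "fingers": 0.2}
    - {"translation": [0, 0, 0.6], "angular": [0, 0, 0], "fingers": 0.2}
    - {"translation": [0, 0, 0.5], "angular": [0, 0, 0], "fingers": 0.2}
    - {"translation": [0, 0, 0.3], "angular": [0, 0, 0], "fingers": 0.2}
    - {"translation": [0, 0, 0.2], "angular": [0, 0, 0], "fingers": 0.2}
    - {"translation": [0, 0, 0.06], "angular": [0, 0, 0], "fingers": 0.2}
    - {"translation": [0, 0, 0], "angular": [0, 0, 0], "fingers": 0.2}
    - {"translation": [0, 0, 0], "angular": [0, 0, 0], "fingers": 0.2}

```text
time_s: 18.0
eef_pos: [492.9, -222.3, 16.6]
tcp_rot: [[-0.0, 1.0, 0.001], [1.0, 0.0, -0.001], [-0.001, 0.001, -1.0]]
ft_force: [0.0, -0.1, -0.0]
finger_gap: 49.3
grasp_force: 30.0
```

Emit:
arm_command:
  rows:
    - {"translation": [0, 0, 0.05], "angular": [0, 0, 0], "fingers": 0.2}
    - {"translation": [0, 0, 0], "angular": [0, 0, 0], "fingers": 0.2}
    - {"translation": [0, 0, 0], "angular": [0, 0, 0], "fingers": -0.1}
    - {"translation": [0, 0, 0], "angular": [0, 0, 0], "fingers": -0.4}
    - {"translation": [0, 0, 0], "angular": [0, 0, 0], "fingers": -0.4}
    - {"translation": [0, 0, -0.2], "angular": [0, 0, 0], "fingers": -0.4}
    - {"translation": [0, 0, -0.5], "angular": [0, 0, 0], "fingers": -0.4}
    - {"translation": [0, 0, -0.6], "angular": [0, 0, 0], "fingers": -0.4}
    - {"translation": [0, 0, -0.6], "angular": [0, 0, 0], "fingers": -0.4}
    - {"translation": [0, 0, -0.4], "angular": [0, 0, 0], "fingers": -0.4}
    - {"translation": [0.4, -0.04, 0], "angular": [0, 0, 0], "fingers": -0.3}
    - {"translation": [0.8, -0.04, 0], "angular": [0, 0, 0], "fingers": -0.3}

```text
time_s: 19.2
eef_pos: [488.6, -163.0, 128.7]
tcp_rot: [[0.004, 1.0, 0.002], [1.0, -0.004, -0.001], [-0.001, 0.002, -1.0]]
ft_force: [1.0, 0.8, 0.0]
finger_gap: 60.7
grasp_force: 0.0
```

Emit:
arm_command:
  rows:
    - {"translation": [0.8, -0.05, 0], "angular": [0, 0, 0], "fingers": -0.3}
    - {"translation": [0.8, -0.05, 0], "angular": [0, 0, 0], "fingers": -0.3}
    - {"translation": [0.8, -0.05, 0], "angular": [0, 0, 0], "fingers": -0.3}
    - {"translation": [0.8, -0.05, 0], "angular": [0, 0, 0], "fingers": -0.3}
    - {"translation": [0.8, -0.05, 0], "angular": [0, 0, 0], "fingers": -0.3}
    - {"translation": [0.8, -0.05, 0], "angular": [0, 0, 0], "fingers": -0.3}
    - {"translation": [0.8, -0.05, 0], "angular": [0, 0, 0], "fingers": -0.3}
    - {"translation": [0.8, -0.05, 0], "angular": [0, 0, 0], "fingers": -0.3}
    - {"translation": [0.8, -0.05, 0], "angular": [0, 0, 0], "fingers": -0.3}
    - {"translation": [0.8, -0.05, 0], "angular": [0, 0, 0], "fingers": -0.3}
    - {"translation": [0.7, 0, 0], "angular": [0, 0, 0], "fingers": -0.3}
    - {"translation": [0.3, 0, 0], "angular": [0, 0, 0], "fingers": -0.3}

```text
time_s: 20.4
eef_pos: [461.2, 290.8, 127.2]
tcp_rot: [[-0.003, 1.0, -0.002], [1.0, 0.003, 0.0], [0.0, -0.002, -1.0]]
ft_force: [0.7, -0.9, 0.3]
finger_gap: 60.3
grasp_force: 0.0
```

```bash
python3 look.py - cap coupling standoff
```

```text
cap s 0.56 [242.5 183. ] [197. 180.  69.] [ 492.54 -222.5 ]
 pin s 0.82 [242.1 187.3] [ 486.31 -229.59]
 pin s 0.25 [206.9 161.2] [ 377.19 -403.63]
cap t 0.56 [402.5 222.5] [162. 146.  34.] [ 491.04 -222.06]
 pin t 0.76 [402.1 223.6] [ 490.38 -224.54]
 pin t 0.21 [244.9 193.4] [573.67 273.79]
coupling s 0.71 [414. 201.] [159. 129.  77.] [462.99 290.89]
coupling s 0.71 [296.5 179.5] [168.  83.  85.] [440.54 -65.74]
 pin s 0.51 [411.1 205.4] [453.89 285.96]
 pin t 0.5 [236.5 223.2] [478.3  295.03]
standoff s 0.82 [391.5 247.5] [203. 120. 151.] [661.37 244.3 ]
standoff s 0.78 [334.  212.5] [192. 119. 147.] [565.54  78.34]
 pin s 0.76 [387.  255.3] [665.6  236.41]
 pin s 0.65 [331.9 220. ] [568.92  73.61]
standoff t 0.74 [306.  195.5] [156.  90. 111.] [567.51  79.76]
standoff t 0.58 [255.5 163.5] [148.  86. 106.] [665.45 241.64]
 pin t 0.67 [254.8 164.3] [669.  247.2]
 pin t 0.58 [303.6 195.7] [571.25  88.06]
[463.61 287.34 128.24] 60.445986445012345 21.1
```

Emit:
arm_command:
  rows:
    - {"translation": [0.02, 0.02, 0.3], "angular": [0, 0, 0], "fingers": -0.3}
    - {"translation": [0, 0, 0.5], "angular": [0, 0, 0], "fingers": -0.3}
    - {"translation": [0, 0, 0.5], "angular": [0, 0, 0], "fingers": -0.3}
    - {"translation": [0, 0, 0.5], "angular": [0, 0, 0], "fingers": -0.3}
    - {"translation": [0, 0, 0.3], "angular": [0, 0, 0], "fingers": -0.3}
    - {"translation": [0, 0, 0.15], "angular": [0, 0, 0], "fingers": -0.3}
    - {"translation": [0, 0, 0], "angular": [0, 0, 0], "fingers": -0.1}
    - {"translation": [0, 0, 0], "angular": [0, 0, 0], "fingers": 0.2}
    - {"translation": [0, 0, 0], "angular": [0, 0, 0], "fingers": 0.5}
    - {"translation": [0, 0, 0], "angular": [0, 0, 0], "fingers": 0.7}
    - {"translation": [0, 0, 0], "angular": [0, 0, 0], "fingers": 0.7}
    - {"translation": [0, 0, 0], "angular": [0, 0, 0], "fingers": 0.7}

```text
time_s: 22.3
eef_pos: [464.8, 288.9, 16.3]
tcp_rot: [[0.0, 1.0, 0.001], [1.0, -0.0, 0.0], [0.0, 0.001, -1.0]]
ft_force: [-1.0, -1.0, 4.1]
finger_gap: 25.0
grasp_force: 30.0
```

Emit:
arm_command:
  rows:
    - {"translation": [0, 0, -0.3], "angular": [0, 0, 0], "fingers": 0.7}
    - {"translation": [0, 0, -0.6], "angular": [0, 0, 0], "fingers": 0.7}
    - {"translation": [0, 0, -0.7], "angular": [0, 0, 0], "fingers": 0.7}
    - {"translation": [0, 0, -0.5], "angular": [0, 0, 0], "fingers": 0.7}
    - {"translation": [0, 0, -0.3], "angular": [0, 0, 0], "fingers": 0.7}
    - {"translation": [-0.4, 0.05, 0], "angular": [0, 0, 0], "fingers": 0.7}
    - {"translation": [-0.8, 0.05, 0], "angular": [0, 0, 0], "fingers": 0.7}
    - {"translation": [-0.8, 0.05, 0], "angular": [0, 0, 0], "fingers": 0.7}
    - {"translation": [-0.8, 0.05, 0], "angular": [0, 0, 0], "fingers": 0.7}
    - {"translation": [-0.8, 0.05, 0], "angular": [0, 0, 0], "fingers": 0.7}
    - {"translation": [-0.8, 0.05, 0], "angular": [0, 0, 0], "fingers": 0.7}
    - {"translation": [-0.8, 0.05, 0], "angular": [0, 0, 0], "fingers": 0.7}

```text
time_s: 23.5
eef_pos: [481.4, 27.3, 135.5]
tcp_rot: [[0.0, 1.0, -0.0], [1.0, -0.0, 0.0], [0.0, -0.0, -1.0]]
ft_force: [0.9, -0.7, -3.2]
finger_gap: 24.9
grasp_force: 30.0
```

Emit:
arm_command:
  rows:
    - {"translation": [-0.8, 0.05, 0], "angular": [0, 0, 0], "fingers": 0.7}
    - {"translation": [-0.8, 0.05, 0], "angular": [0, 0, 0], "fingers": 0.7}
    - {"translation": [-0.8, 0.05, 0], "angular": [0, 0, 0], "fingers": 0.7}
    - {"translation": [-0.8, 0.05, 0], "angular": [0, 0, 0], "fingers": 0.7}
    - {"translation": [-0.4, 0, 0], "angular": [0, 0, 0], "fingers": 0.7}
    - {"translation": [0, 0, 0], "angular": [0, 0, 0], "fingers": 0.7}
    - {"translation": [0, 0, 0], "angular": [0, 0, 0], "fingers": 0.7}

```text
time_s: 24.2
eef_pos: [491.2, -151.1, 135.3]
tcp_rot: [[0.002, 1.0, -0.001], [1.0, -0.002, 0.001], [0.001, -0.001, -1.0]]
ft_force: [-0.6, 0.6, -2.5]
finger_gap: 25.1
grasp_force: 30.0
```

Emit:
arm_command:
  rows:
    - {"translation": [-0.16, 0, 0.3], "angular": [0, 0, 0], "fingers": 0.7}
    - {"translation": [0, 0, 0.5], "angular": [0, 0, 0], "fingers": 0.7}
    - {"translation": [0, 0, 0.5], "angular": [0, 0, 0], "fingers": 0.7}
    - {"translation": [0, 0, 0.5], "angular": [0, 0, 0], "fingers": 0.7}
    - {"translation": [0, 0, 0.25], "angular": [0, 0, 0], "fingers": 0.7}
    - {"translation": [0, 0, 0.15], "angular": [0, 0, 0], "fingers": 0.7}
    - {"translation": [0, 0, 0.06], "angular": [0, 0, 0], "fingers": 0.7}
    - {"translation": [0, 0, 0], "angular": [0, 0, 0], "fingers": 0.7}
    - {"translation": [0, 0, 0], "angular": [0, 0, 0], "fingers": 0.7}

```text
time_s: 25.1
eef_pos: [492.4, -159.5, 23.5]
tcp_rot: [[0.0, 1.0, 0.001], [1.0, -0.0, -0.001], [-0.001, 0.001, -1.0]]
ft_force: [-0.4, -0.3, -2.7]
finger_gap: 25.0
grasp_force: 30.0
```

Emit:
arm_command:
  rows:
    - {"translation": [0, 0, 0.05], "angular": [0, 0, 0], "fingers": 0.7}
    - {"translation": [0, 0, 0], "angular": [0, 0, 0], "fingers": 0.7}
    - {"translation": [0, 0, 0], "angular": [0, 0, 0], "fingers": 0.4}
    - {"translation": [0, 0, 0], "angular": [0, 0, 0], "fingers": 0.1}
    - {"translation": [0, 0, 0], "angular": [0, 0, 0], "fingers": -0.1}
    - {"translation": [0, 0, 0], "angular": [0, 0, 0], "fingers": -0.1}
    - {"translation": [0, 0, -0.2], "angular": [0, 0, 0], "fingers": -0.1}
    - {"translation": [0, 0, -0.5], "angular": [0, 0, 0], "fingers": -0.1}
    - {"translation": [0, 0, -0.6], "angular": [0, 0, 0], "fingers": -0.1}
    - {"translation": [0, 0, -0.6], "angular": [0, 0, 0], "fingers": -0.1}
    - {"translation": [0, 0, -0.5], "angular": [0, 0, 0], "fingers": -0.1}
    - {"translation": [0, 0, 0], "angular": [0, 0, 0], "fingers": -0.1}

```text
time_s: 26.3
eef_pos: [494.1, -160.5, 144.6]
tcp_rot: [[0.0, 1.0, 0.007], [1.0, -0.0, -0.004], [-0.004, 0.007, -1.0]]
ft_force: [-0.1, -0.9, 0.4]
finger_gap: 51.3
grasp_force: 0.0
```

```bash
cat > v.py <<'E'
from m import *
s=r.get_image('scene');t=r.get_image('top')
for k in('standoff','cap','coupling'):
  for c,p in(('s',s),('t',t)):
    for d in r.masks_of(p,k)[:3]:
      m=d['pixels'];ys,xs=np.nonzero(m);u=[(xs.min()+xs.max())/2,(ys.min()+ys.max())/2];X=ground(p,u,H[k]/2+4)[:2]
      if X[1]<-20: print(k,c,round(d['confidence'],2),p['image'][m].mean(0).round(),X)
for p,n in((s,'s'),(t,'t')):
  for d in r.pinpoint(p,'screw_grip')[:3]:
    print(n,round(d['confidence'],2),d['at'],ground(p,d['at'],77)[:2])
def crop(p,X,w,S=400):
    u=proj(p,X);M=np.float32([[S/2/w,0,S/2-u[0]*S/2/w],[0,S/2/w,S/2-u[1]*S/2/w]])
    return cv2.warpAffine(p['image'],M,(S,S),flags=cv2.INTER_CUBIC)
b=crop(t,[487.5,-47.5,87],22);cv2.drawMarker(b,(200,200),(0,255,0),cv2.MARKER_CROSS,20)
cv2.imwrite('pics/f.png',np.hstack([crop(s,[490,-190,30],85),b])[:,:,::-1])
# tray yaw/pose: tray dir in crop
print('dir +x px',proj(t,[507.5,-47.5,87])-proj(t,[487.5,-47.5,87]))
E
python3 v.py
```

```text
cap s 0.63 [195. 179.  69.] [ 497.41 -219.92]
cap t 0.29 [108.  89.  52.] [ 490.14 -145.39]
coupling s 0.48 [154. 125.  76.] [ 490.58 -154.61]
s 0.56 [301.9, 175.7] [486.56 -33.87]
t 0.65 [294.9, 150.4] [697.75 116.6 ]
t 0.57 [346.8, 217.9] [493.7 -45.8]
dir +x px [ 0.11 -6.67]
```

View pics/f.png

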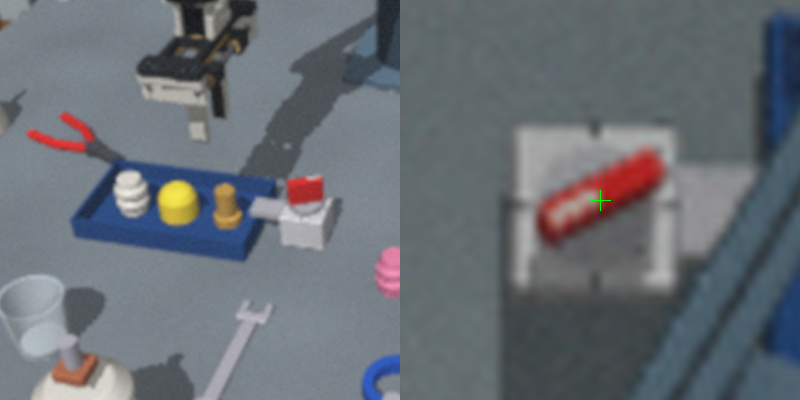

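All three fittings stand in the tray: standoff (130,193), cap (178,203) and coupling (226,205) in the left crop. In the right crop the bar is centred at about (601,197) with the stripe at its lower left, which gives a handle yaw of about -57.6°, or a screw angle of about 1.02 rad. I'll go over it and align.

Emit:
arm_command:
  rows:
    - {"translation": [0.5, -0.03, 0], "angular": [0, 0, 0], "fingers": -0.1}
    - {"translation": [0.8, -0.03, 0], "angular": [0, 0, 0], "fingers": -0.1}
    - {"translation": [0.7, -0.02, 0], "angular": [0, 0, 0], "fingers": -0.1}
    - {"translation": [0.26, -0.02, 0], "angular": [0, 0, 0], "fingers": -0.1}
    - {"translation": [0, 0, 0], "angular": [0, 0, -1], "fingers": -0.1}
    - {"translation": [0, 0, 0], "angular": [0, 0, -1], "fingers": -0.1}
    - {"translation": [0, 0, 0], "angular": [0, 0, -1], "fingers": -0.1}
    - {"translation": [0, 0, 0], "angular": [0, 0, -1], "fingers": -0.1}
    - {"translation": [0, 0, 0], "angular": [0, 0, -1], "fingers": -0.1}
    - {"translation": [0, 0, 0], "angular": [0, 0, -1], "fingers": -0.1}
    - {"translation": [0, 0, 0], "angular": [0, 0, -1], "fingers": -0.1}
    - {"translation": [0, 0, 0], "angular": [0, 0, -1], "fingers": -0.1}

```text
time_s: 28.0
eef_pos: [487.0, -47.0, 140.0]
tcp_rot: [[-0.532, 0.847, -0.0], [0.847, 0.532, -0.0], [-0.0, -0.0, -1.0]]
ft_force: [-0.9, -0.1, -0.3]
finger_gap: 50.9
grasp_force: 0.0
```

Emit:
arm_command:
  rows:
    - {"translation": [0, 0, 0], "angular": [0, 0, 0], "fingers": -0.1}
    - {"translation": [0, 0, 0], "angular": [0, 0, 0], "fingers": -0.1}

```text
time_s: 28.2
eef_pos: [486.9, -46.7, 140.0]
tcp_rot: [[-0.528, 0.849, -0.0], [0.849, 0.528, -0.0], [-0.0, -0.0, -1.0]]
ft_force: [-0.4, 0.5, 1.1]
finger_gap: 51.2
grasp_force: 0.0
```

Emit:
arm_command:
  rows:
    - {"translation": [-0.02, 0.01, 0.3], "angular": [0, 0, 0], "fingers": -0.1}
    - {"translation": [0, 0, 0.5], "angular": [0, 0, 0], "fingers": -0.1}
    - {"translation": [0, 0, 0.4], "angular": [0, 0, 0], "fingers": -0.1}
    - {"translation": [0, 0, 0.3], "angular": [0, 0, 0], "fingers": -0.1}
    - {"translation": [0, 0, 0.12], "angular": [0, 0, 0], "fingers": -0.1}
    - {"translation": [0, 0, 0], "angular": [0, 0, 0], "fingers": -0.1}
    - {"translation": [0, 0, 0], "angular": [0, 0, 0], "fingers": -0.1}

```text
time_s: 28.9
eef_pos: [488.2, -47.1, 59.7]
tcp_rot: [[-0.529, 0.849, 0.001], [0.849, 0.529, -0.0], [-0.001, 0.001, -1.0]]
ft_force: [0.1, -0.4, 0.7]
finger_gap: 51.1
grasp_force: 0.0
```

Emit:
arm_command:
  rows:
    - {"translation": [0, 0, 0], "angular": [0, 0, 0], "fingers": 0.2}
    - {"translation": [0, 0, 0], "angular": [0, 0, 0], "fingers": 0.5}
    - {"translation": [0, 0, 0], "angular": [0, 0, 0], "fingers": 0.8}
    - {"translation": [0, 0, 0], "angular": [0, 0, 0], "fingers": 1}
    - {"translation": [0, 0, 0], "angular": [0, 0, 0], "fingers": 1}
    - {"translation": [0, 0, 0], "angular": [0, 0, 0], "fingers": 1}

```text
time_s: 29.5
eef_pos: [489.6, -45.5, 59.4]
tcp_rot: [[-0.528, 0.849, 0.004], [0.849, 0.528, 0.002], [-0.0, 0.005, -1.0]]
ft_force: [7.7, 7.8, -2.0]
finger_gap: 11.7
grasp_force: 30.0
```

```bash
python3 -c "
from m import *
for p in range(3):
  o=r.get_obs();print(o['eef_pos'],o['ft_force'],o['wrist_torque'],o['finger_gap'],o['grasp_force'],o['qpos'])
  if p<2:r.get_image('top')
"
```

```text
[489.61 -45.49  59.41] [ 7.67  7.81 -2.03] [ 1.28 -1.19  0.01] 11.675186716943083 29.999217689037323 [-18.49  18.67 107.83   0.26  53.33 -50.54]
[489.59 -45.51  59.41] [ 6.35  7.09 -2.41] [ 1.17 -0.96  0.04] 11.74479544102464 29.99881088733673 [-18.48  18.68 107.82   0.24  53.34 -50.53]
[489.63 -45.48  59.41] [ 6.68  8.05 -2.05] [ 1.19 -1.01 -0.04] 11.892980090373392 29.99853014945984 [-18.47  18.68 107.82   0.24  53.34 -50.54]
```

The grip pulled the tool about 2 mm along its y. I'll follow it and start turning clockwise.

Emit:
arm_command:
  rows:
    - {"translation": [0, 0.04, 0], "angular": [0, 0, 0], "fingers": 1}
    - {"translation": [0, 0, 0], "angular": [0, 0, 0.5], "fingers": 1}
    - {"translation": [0, 0, 0], "angular": [0, 0, 1], "fingers": 1}
    - {"translation": [0, 0, 0], "angular": [0, 0, 1], "fingers": 1}
    - {"translation": [0, 0, 0], "angular": [0, 0, 1], "fingers": 1}
    - {"translation": [0, 0, 0], "angular": [0, 0, 1], "fingers": 1}
    - {"translation": [0, 0, 0], "angular": [0, 0, 1], "fingers": 1}
    - {"translation": [0, 0, 0], "angular": [0, 0, 1], "fingers": 1}
    - {"translation": [0, 0, 0], "angular": [0, 0, 1], "fingers": 1}
    - {"translation": [0, 0, 0], "angular": [0, 0, 0], "fingers": 1}
    - {"translation": [0, 0, 0], "angular": [0, 0, 0], "fingers": 1}

```text
time_s: 30.7
eef_pos: [491.2, -45.0, 59.4]
tcp_rot: [[-0.034, 0.999, 0.003], [0.999, 0.034, 0.001], [0.001, 0.003, -1.0]]
ft_force: [5.9, 4.3, -3.0]
finger_gap: 11.9
grasp_force: 30.0
```

Emit:
arm_command:
  rows:
    - {"translation": [0.02, 0.03, 0], "angular": [0, 0, 0.5], "fingers": 1}
    - {"translation": [0, 0, 0], "angular": [0, 0, 1], "fingers": 1}
    - {"translation": [0, 0, 0], "angular": [0, 0, 1], "fingers": 1}
    - {"translation": [0, 0, 0], "angular": [0, 0, 1], "fingers": 1}
    - {"translation": [0, 0, 0], "angular": [0, 0, 1], "fingers": 1}
    - {"translation": [0, 0, 0], "angular": [0, 0, 1], "fingers": 1}
    - {"translation": [0, 0, 0], "angular": [0, 0, 1], "fingers": 1}
    - {"translation": [0, 0, 0], "angular": [0, 0, 1], "fingers": 1}
    - {"translation": [0, 0, 0], "angular": [0, 0, 1], "fingers": 1}
    - {"translation": [0, 0, 0], "angular": [0, 0, 1], "fingers": 1}
    - {"translation": [0, 0, 0], "angular": [0, 0, 0], "fingers": 1}
    - {"translation": [0, 0, 0], "angular": [0, 0, 0], "fingers": 1}

```text
time_s: 31.9
eef_pos: [493.1, -45.5, 59.4]
tcp_rot: [[0.589, 0.808, 0.004], [0.808, -0.589, -0.001], [0.001, 0.004, -1.0]]
ft_force: [5.8, 0.1, -5.2]
finger_gap: 11.8
grasp_force: 30.0
```

Emit:
arm_command:
  rows:
    - {"translation": [0.02, 0.02, 0], "angular": [0, 0, 0.5], "fingers": 1}
    - {"translation": [0, 0, 0], "angular": [0, 0, 1], "fingers": 1}
    - {"translation": [0, 0, 0], "angular": [0, 0, 1], "fingers": 1}
    - {"translation": [0, 0, 0], "angular": [0, 0, 1], "fingers": 1}
    - {"translation": [0, 0, 0], "angular": [0, 0, 1], "fingers": 1}
    - {"translation": [0, 0, 0], "angular": [0, 0, 1], "fingers": 1}
    - {"translation": [0, 0, 0], "angular": [0, 0, 1], "fingers": 1}
    - {"translation": [0, 0, 0], "angular": [0, 0, 1], "fingers": 1}
    - {"translation": [0, 0, 0], "angular": [0, 0, 1], "fingers": 1}
    - {"translation": [0, 0, 0], "angular": [0, 0, 1], "fingers": 1}
    - {"translation": [0, 0, 0], "angular": [0, 0, 1], "fingers": 1}
    - {"translation": [0, 0, 0], "angular": [0, 0, 0], "fingers": 1}

```text
time_s: 33.1
eef_pos: [494.4, -47.2, 59.4]
tcp_rot: [[0.979, 0.206, 0.004], [0.206, -0.979, -0.004], [0.003, 0.005, -1.0]]
ft_force: [4.2, -9.0, -5.8]
finger_gap: 12.2
grasp_force: 30.0
```

```bash
python3 -c "
from m import *
o=r.get_obs();print(o['ft_force'],o['wrist_torque'],o['qpos'],np.degrees(np.arctan2(o['tcp_rot'][1][1],o['tcp_rot'][0][1])))"
```

```text
[ 4.18 -8.98 -5.84] [-1.42 -0.44 -0.02] [-18.22  19.09 107.18  -0.21  53.46  60.02] -78.11742391899291
```

Emit:
arm_command:
  rows:
    - {"translation": [0.02, 0.04, 0], "angular": [0, 0, 0.5], "fingers": 1}
    - {"translation": [0, 0, 0], "angular": [0, 0, 1], "fingers": 1}
    - {"translation": [0, 0, 0], "angular": [0, 0, 1], "fingers": 1}
    - {"translation": [0, 0, 0], "angular": [0, 0, 0.5], "fingers": 1}
    - {"translation": [0, 0, 0], "angular": [0, 0, 0], "fingers": 1}
    - {"translation": [0, 0, 0], "angular": [0, 0, 0], "fingers": 1}

```text
time_s: 33.7
eef_pos: [494.5, -47.9, 59.4]
tcp_rot: [[1.0, 0.001, 0.001], [0.001, -1.0, -0.003], [0.001, 0.003, -1.0]]
ft_force: [1.5, -5.4, -1.1]
finger_gap: 11.8
grasp_force: 30.1
```

```bash
cat > st.py <<'E'
from m import *
o=r.get_obs();print(o['eef_pos'],o['ft_force'],o['wrist_torque'],o['tau'][5],o['qpos'][5],np.degrees(np.arctan2(o['tcp_rot'][1][1],o['tcp_rot'][0][1])))
E
python3 st.py
```

```text
[494.48 -47.89  59.39] [ 1.54 -5.4  -1.07] [-0.81 -0.02  0.46] 0.3955947607755661 71.72938421953944 -89.95698556542544
```

Emit:
arm_command:
  rows:
    - {"translation": [0, 0, 0], "angular": [0, 0, 0.4], "fingers": 1}
    - {"translation": [0, 0, 0], "angular": [0, 0, 0], "fingers": 1}
    - {"translation": [0, 0, 0], "angular": [0, 0, 0], "fingers": 1}

```text
time_s: 34.0
eef_pos: [494.5, -47.9, 59.4]
tcp_rot: [[1.0, -0.027, 0.001], [-0.027, -1.0, -0.003], [0.001, 0.003, -1.0]]
ft_force: [1.1, -4.7, -0.7]
finger_gap: 12.2
grasp_force: 30.9
```

```bash
python3 st.py
```

```text
[494.49 -47.89  59.4 ] [ 1.14 -4.75 -0.66] [-0.85 -0.06  0.58] 0.617326945066452 73.30612407133864 -91.523488812036
```

It is seated: the wrist torque rose to 0.58 N m against the stop. Now I'll back off a quarter turn.

Emit:
arm_command:
  rows:
    - {"translation": [0, 0.02, 0], "angular": [0, 0, -0.5], "fingers": 1}
    - {"translation": [0, 0, 0], "angular": [0, 0, -1], "fingers": 1}
    - {"translation": [0, 0, 0], "angular": [0, 0, -1], "fingers": 1}
    - {"translation": [0, 0, 0], "angular": [0, 0, -1], "fingers": 1}
    - {"translation": [0, 0, 0], "angular": [0, 0, -1], "fingers": 1}
    - {"translation": [0, 0, 0], "angular": [0, 0, -1], "fingers": 1}
    - {"translation": [0, 0, 0], "angular": [0, 0, -1], "fingers": 1}
    - {"translation": [0, 0, 0], "angular": [0, 0, -1], "fingers": 1}
    - {"translation": [0, 0, 0], "angular": [0, 0, -1], "fingers": 1}
    - {"translation": [0, 0, 0], "angular": [0, 0, -1], "fingers": 1}
    - {"translation": [0, 0, 0], "angular": [0, 0, -1], "fingers": 1}
    - {"translation": [0, 0, 0], "angular": [0, 0, -1], "fingers": 1}

```text
time_s: 35.2
eef_pos: [493.6, -45.9, 59.4]
tcp_rot: [[0.713, 0.701, -0.0], [0.701, -0.713, 0.002], [0.001, -0.002, -1.0]]
ft_force: [0.7, 6.9, 3.2]
finger_gap: 11.7
grasp_force: 30.0
```

Emit:
arm_command:
  rows:
    - {"translation": [0, 0, 0], "angular": [0, 0, -1], "fingers": 1}
    - {"translation": [0, 0, 0], "angular": [0, 0, -1], "fingers": 1}
    - {"translation": [0, 0, 0], "angular": [0, 0, -1], "fingers": 1}
    - {"translation": [0, 0, 0], "angular": [0, 0, -1], "fingers": 1}
    - {"translation": [0, 0, 0], "angular": [0, 0, -1], "fingers": 1}
    - {"translation": [0, 0, 0], "angular": [0, 0, -1], "fingers": 1}
    - {"translation": [0, 0, 0], "angular": [0, 0, -1], "fingers": 1}
    - {"translation": [0, 0, 0], "angular": [0, 0, -1], "fingers": 1}
    - {"translation": [0, 0, 0], "angular": [0, 0, -1], "fingers": 1}
    - {"translation": [0, 0, 0], "angular": [0, 0, -1], "fingers": 1}
    - {"translation": [0, 0, 0], "angular": [0, 0, -1], "fingers": 1}
    - {"translation": [0, 0, 0], "angular": [0, 0, -0.4], "fingers": 1}

```text
time_s: 36.4
eef_pos: [491.4, -45.0, 59.3]
tcp_rot: [[-0.002, 1.0, -0.004], [1.0, 0.002, 0.003], [0.003, -0.004, -1.0]]
ft_force: [-5.4, 8.2, 9.9]
finger_gap: 11.8
grasp_force: 30.0
```

Emit:
arm_command:
  rows:
    - {"translation": [0, 0, 0], "angular": [0, 0, 0], "fingers": 1}
    - {"translation": [0, 0, 0], "angular": [0, 0, 0], "fingers": 1}
    - {"translation": [0, 0, 0], "angular": [0, 0, 0], "fingers": 1}
    - {"translation": [0, 0, 0], "angular": [0, 0, 0], "fingers": 1}
    - {"translation": [0, 0, 0], "angular": [0, 0, 0], "fingers": 1}

```text
time_s: 36.9
eef_pos: [491.4, -45.0, 59.3]
tcp_rot: [[0.0, 1.0, -0.004], [1.0, -0.0, 0.003], [0.003, -0.004, -1.0]]
ft_force: [-5.3, 8.2, 10.5]
finger_gap: 11.6
grasp_force: 30.0
```

```bash
python3 st.py; python3 look.py g.png standoff cap coupling | grep -- ' -[0-9]'
```

```text
[491.42 -45.04  59.33] [-5.33  8.17 10.53] [1.35 0.98 0.05] 0.021875867969356477 -18.35320245260513 -0.022756859688977362
standoff s 0.7 [223.5 179.5] [188. 186. 180.] [ 493.46 -284.22]
 pin t 0.75 [420.8 221. ] [ 500.14 -283.7 ]
cap s 0.78 [242.5 182.5] [205. 188.  69.] [ 490.16 -223.49]
cap s 0.29 [265.5 250.5] [163. 162. 171.] [740.15 -58.61]
 pin s 0.73 [243.  189.2] [ 494.68 -223.12]
cap t 0.77 [403. 222.] [168. 152.  32.] [ 492.65 -223.62]
 pin t 0.48 [401.7 223.3] [ 491.29 -223.28]
coupling s 0.54 [263. 184.] [148. 123.  81.] [ 486.01 -158.3 ]
 pin s 0.7 [264.3 189.8] [ 482.4  -157.96]
coupling t 0.66 [423.5 220.5] [145. 145. 136.] [ 498.65 -287.03]
 pin t 0.38 [378.4 218.1] [ 505.89 -149.7 ]
[491.42 -45.04  59.32] 12.213929719065716 37.6
```

View pics/g.png

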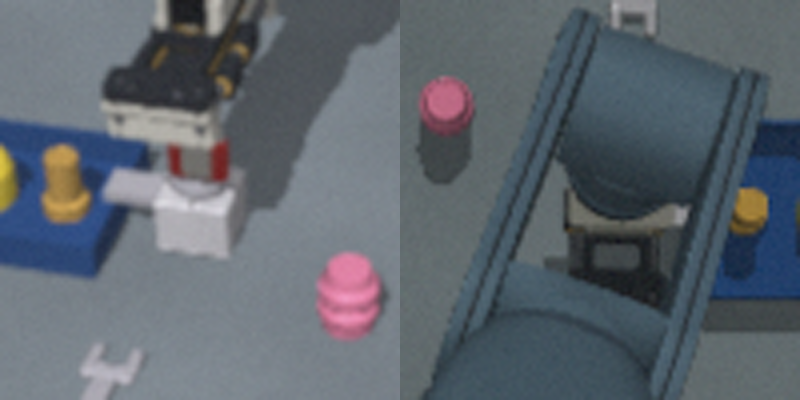

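The red bar is gripped with its broad face to the camera at (198,163), so the screw stands at about 1.57 rad. The fittings are still in the tray, and the grip force is 30 N and steady.

```bash
python3 -c "
from rig import r
print(r.hand_in())"
```

```text
the job is handed in; nothing more can be done
None
```

I handed in the job at about 38 s: the standoff, cap and coupling stand in the tray, and the thumbscrew was seated, backed off a quarter turn to about 1.57 rad, and is still gripped at 30 N; the hand-in returned no verdict.

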